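Hang the three nesting waffle baskets on one hook

TASK

Hang the three steel baskets by the eyes in their wooden blocks on the one hook, the large one first, then the medium, then the small, each hanging inside the arch of the one before. Push each one fully home along the hook: the large one drives the stiff rubber stop right back to the shoulder, and the next two are pressed block against block with a firm but gentle push of about 10 newtons held for a moment, never as much as 30. Leave all three hanging straight and still, and leave the other things on the slab where they are.

Things in the scene. Friction and masses are not known exactly. Their poses are not given: they have to be found in the camera images.
- hook: black steel hook stand, fixed and stiff. Origin: on the slab under the shoulder's front face. Its arm points along its own -x, towards the robot (within 0.25 rad). Base plate 130 mm wide, 12 mm thick, from 20 mm before to 130 mm behind the origin; post 26 mm square, front face 50 mm behind the origin, 223 mm high
- hook_root (a point): on the axis of the hook's arm at the front face of the shoulder (fixed, 28 mm square), 215 mm up; axes as the stand's. The arm is a level round steel rod, 10 mm thick, that runs 96 mm from here along -x and then turns up. A hanging eye's centre lies 7.5 mm below this axis
- hook_tip (a point): centre of the hook's rounded, upturned tip (radius 5 mm), 101 mm along -x from hook_root and 9 mm above the rod's axis, so its top is 14 mm above the axis and its end 106 mm from hook_root. To pass over it an eye's centre must be 4 to 5 mm above the rod's axis (3 mm to spare up, down and to each side)
- stop (a joint): black rubber stop, 28 mm square and 12 mm thick, that slides stiffly on the rod: how far (m) its back is from the shoulder, 0 = home against the shoulder, at most 0.04; starts 0.012 to 0.036. It takes about 4 N to slide and stays where it is left; when it is home the resistance rises steeply (stiff as steel, like block on block: arriving at over 10 mm/s hits with over 25 N)
- large: large steel basket: tray 150 (y) x 90 (x) mm, rim 20 mm high; over its middle, in its y-z plane, a rigid wire arch, 140 mm wide inside, crossbar 30 mm below the eye, with a wooden hanging block on top. Origin: centre of the tray's underside, z up; alike from +x and -x. Starts upright on the slab, yaw within 0.35 rad. Centre of mass under the eye, 300 g (give or take a quarter)
- large_eye (a point): centre of the eye (hole along the basket's x, 16 mm wide, 25 mm high) in the large basket's wooden block, 170 mm above the tray's underside. Block: 22 mm along x, 30 mm wide in y, from 18 mm below to 30 mm above this point. Grip it from above by its y sides; nothing is beside it. Home, this point is 23 mm from the hook_root point along the hook's -x
- medium: medium steel basket: tray 115 (y) x 80 (x) mm, rim 20 mm high; over its middle, in its y-z plane, a rigid wire arch, 105 mm wide inside, crossbar 30 mm below the eye, with a wooden hanging block on top. Origin: centre of the tray's underside, z up; alike from +x and -x. Starts upright on the slab, yaw within 0.35 rad. Centre of mass under the eye, 220 g (give or take a quarter)
- medium_eye (a point): centre of the eye (hole along the basket's x, 16 mm wide, 25 mm high) in the medium basket's wooden block, 135 mm above the tray's underside. Block: 22 mm along x, 30 mm wide in y, from 18 mm below to 30 mm above this point. Grip it from above by its y sides; nothing is beside it. Home, this point is 45 mm from the hook_root point along the hook's -x
- small: small steel basket: tray 80 (y) x 70 (x) mm, rim 20 mm high; over its middle, in its y-z plane, a rigid wire arch, 70 mm wide inside, crossbar 30 mm below the eye, with a wooden hanging block on top. Origin: centre of the tray's underside, z up; alike from +x and -x. Starts upright on the slab, yaw within 0.35 rad. Centre of mass under the eye, 160 g (give or take a quarter)
- small_eye (a point): centre of the eye (hole along the basket's x, 16 mm wide, 25 mm high) in the small basket's wooden block, 100 mm above the tray's underside. Block: 22 mm along x, 30 mm wide in y, from 18 mm below to 30 mm above this point. Grip it from above by its y sides; nothing is beside it. Home, this point is 67 mm from the hook_root point along the hook's -x
- butter_dish: bystander: white ceramic butter dish with lid, 100 x 170 x 76 mm; leave alone
- spatula: bystander: wooden spatula 260 mm long lying flat in front of the hook; leave alone
- sugar_pot: bystander: small blue ceramic lidded sugar pot, 56 mm across, 72 mm high; leave alone
- cup: bystander: white cup 80 mm across, 75 mm high, left of the hook; leave alone

How it is judged (in metres and radians):
On the way, in this order (a step that is already met when the one before it is completed fails the run):
1. the large basket hangs on the hook and has pushed the stop fully home (value of joint stop below 0.002 m and x of large_eye in the frame of hook_root between -0.029 and -0.02 m and y of large_eye in the frame of hook_root between -0.006 and 0.006 m and z of large_eye in the frame of hook_root between -0.011 and -0.004 m and angle between large's own z axis and vertical below 0.12 rad and angle between the x axis of large and the x axis of hook, either way round below 0.25 rad), for 0.2 s.
2. the medium basket hangs in front of the large one and is pressed firmly (over 6 N) block against block, the stop still home (all of step 1 and x of medium_eye in the frame of hook_root between -0.051 and -0.042 m and y of medium_eye in the frame of hook_root between -0.006 and 0.006 m and z of medium_eye in the frame of hook_root between -0.011 and -0.004 m and angle between medium's own z axis and vertical below 0.12 rad and angle between the x axis of medium and the x axis of hook, either way round below 0.25 rad and distance between large_eye and medium_eye below 0.0245 m and contact force between medium and large above 6 N), for 0.2 s.
3. the small basket hangs in front of the medium one and is pressed firmly (over 6 N) block against block, the stop still home (all of step 1 and x of medium_eye in the frame of hook_root between -0.051 and -0.042 m and y of medium_eye in the frame of hook_root between -0.006 and 0.006 m and z of medium_eye in the frame of hook_root between -0.011 and -0.004 m and angle between each of medium, small's own z axis and vertical below 0.12 rad and angle between the x axis of each of medium, small and the x axis of hook, either way round below 0.25 rad and x of small_eye in the frame of hook_root between -0.073 and -0.064 m and y of small_eye in the frame of hook_root between -0.006 and 0.006 m and z of small_eye in the frame of hook_root between -0.011 and -0.004 m and distance between medium_eye and small_eye below 0.0245 m and contact force between small and medium above 6 N), for 0.2 s.
At the end, for the whole second after the job is handed in: All hang on the hook in order large, medium, small from the shoulder: stop within 2 mm of it, neighbouring eyes at most 24.5 mm apart, each within 6 mm sideways of the rod's axis and 4 to 11 mm below it, upright within 0.12 rad, square to the hook within 0.25 rad, at rest (all of step 1 and x of medium_eye in the frame of hook_root between -0.051 and -0.042 m and y of medium_eye in the frame of hook_root between -0.006 and 0.006 m and z of medium_eye in the frame of hook_root between -0.011 and -0.004 m and angle between each of medium, small's own z axis and vertical below 0.12 rad and angle between the x axis of each of medium, small and the x axis of hook, either way round below 0.25 rad and x of small_eye in the frame of hook_root between -0.073 and -0.064 m and y of small_eye in the frame of hook_root between -0.006 and 0.006 m and z of small_eye in the frame of hook_root between -0.011 and -0.004 m and distance between large_eye and medium_eye below 0.0245 m and distance between medium_eye and small_eye below 0.0245 m and linear speed of each of large, medium, small below 0.03 m/s); the robot touches nothing.
It fails at once if a basket is pushed or dropped on the hook, or on another basket, with more than 30 N (contact force between any of large, medium, small and hook above 30 N or contact force between medium and large above 30 N or contact force between small and medium above 30 N).
It fails at once if a bystander is moved by more than 25 mm (distance of any of butter_dish, spatula, sugar_pot, cup from where it was at the start of the episode above 0.025 m).
It also fails if it takes over 72 s, if anything falls off the work surface, if the arm or the gripper's body presses on something with over 40 N, if the wrist force passes 120 N, or if a joint passes its speed limit or range.

ROBOT

A 6-joint arm with a two-finger parallel gripper is mounted at the origin on the work surface. World frame = base frame: x ahead of the robot, y to its left, z up, the work surface at z = 0. Lengths are in mm, angles in rad, forces in N, time in s.
With the tool pointing down it reaches from about 325 to 850 mm from the base axis. Payload 4.4 kg.
Tool frame: the origin (TCP) lies at the very end of the fingers, on their centre line; the grasp point (between the pads) lies 19 mm behind it; z points along the fingers, y is the direction in which the jaws open and shut (so a half turn about z gives the same grasp; the last joint's range is limited). The gripper opens to 94 mm and grips with 3 to 60 N. Pads are 16 mm wide; open, the fingers measure 119 mm over their backs; the gripper's body (75 mm by 177 mm) begins 78 mm behind the grasp point.
Start: joints at [-1.44, 0.207, 1.542, -0, 1.393, -0.15], TCP at [159.334, -552.485, 172.947] pointing down, gripper open.
Joint ranges: [-2.73, 2.73], [-0.86, 2.22], [0.23, 2.46], [-1.11, 4.25], [0.08, 2.63], [-2.82, 2.82]. Speed limits (rad/s): [2.79, 2.79, 3.14, 3.14, 3.14, 3.14].

INTERFACE

Orientations are given as a rotation vector (axis times angle).
In Python, from station import arm gives the robot as it stands. The module is installed in compiled form; this text tells all that it offers. Calls block until the motion is done:
- arm.move_to(position, orientation): joint-space move of the TCP to a pose.
- arm.movel(position, rotation=None, feed=150): straight line of the TCP; rotation=None keeps the orientation; feed is the mean speed in mm/s.
- arm.move_joints(angles): joint-space move.
- arm.gripper_open() and arm.close_gripper(f_grip=None): open the fingers fully, or close them until they stop; f_grip is the grip in N (None keeps the last).
- arm.sleep(seconds).
- arm.solve_ik(position, orientation): joint angles nearest the present ones, or None.
- arm.get_obs(): the state.
- arm.read_camera(name): name is "scene" or "top"; returns a dict with "frame" (480x640x3 uint8, blue, green, red), "vfov" (degrees; the focal length in pixels is half the picture's height over the tangent of half this angle, whatever the lens; pixels are square), "cx", "cy" (the principal point, pixels), "cam_to_world" (4x4, takes a point from camera to world coordinates). Camera axes: x right, y down, z forward; pixel columns grow to the right and rows downward; lengths in mm; the calibration is good to about 2 mm. A picture is of the moment at which its call begins. There is no depth.
A pose or a line that the arm cannot do raises arm.IKError and nothing moves.
- arm.hand_in(): hands the job in, once; it reports no verdict.
The state is a dict: "clock": time; "joint_pos": joint angles; "dq": joint speeds; "tau": joint torques, N m; "tool_pos": TCP position; "ee_rot": TCP orientation; "contact_force": force on the tool from outside, world axes, zero at the start; "moment": the same for the moment, N m; "finger_gap": finger opening in mm.
Only numpy, scipy, OpenCV 4.12 (cv2) and the standard library are available. Lean on these libraries where they do the work, as an engineer would, in place of code of your own. Each camera call takes 0.05 s, during which the arm holds its last target. There are 200 camera calls.

## Working session

There is one attempt and no reset: what is moved stays moved. The work goes in short steps, each a Python script; the robot and the scene stay as the last script left them, time stands still between calls to the robot, and variables do not carry over. Pictures are saved under pics/ and viewed, about 8 in all and at most 12, crops included, and the job is handed in when it is done.

```bash
mkdir -p pics; ls
python3 - <<'E'
from station import arm
import cv2,numpy as np
for n in("scene","top"):
    c=arm.read_camera(n); cv2.imwrite(f"pics/{n}0.png",c["frame"]); print(n,c["vfov"],c["cx"],c["cy"],np.round(c["cam_to_world"],4).tolist())
o=arm.get_obs();print({k:np.round(v,3) for k,v in o.items()})
E
```

```text
pics
scene 47.973180739166544 317.38423913311635 236.36080989314829 [[0.5422, 0.4295, -0.7222, 1220.9564], [0.8402, -0.2738, 0.468, -439.4134], [0.0033, -0.8606, -0.5093, 653.3926], [0.0, 0.0, 0.0, 1.0]]
top 52.04716814140566 319.7371196766869 237.49992667441546 [[0.0178, -0.9838, 0.1783, 378.6473], [-0.9998, -0.0195, -0.0075, -11.6805], [0.0109, -0.1781, -0.9839, 1234.4423], [0.0, 0.0, 0.0, 1.0]]
{'clock': np.float64(0.1), 'joint_pos': array([-1.441,  0.207,  1.543, -0.   ,  1.393, -0.15 ]), 'dq': array([-0.001, -0.002, -0.004, -0.001, -0.001, -0.   ]), 'tau': array([ 0.0000e+00, -3.7186e+01, -2.8229e+01,  7.0000e-02,  3.1000e-02,
       -0.0000e+00]), 'tool_pos': array([ 159.217, -551.705,  171.911]), 'ee_rot': array([-3.109, -0.439, -0.   ]), 'contact_force': array([-0.846, -0.255,  0.107]), 'moment': array([0.004, 0.011, 0.014]), 'finger_gap': np.float64(94.089)}
```

View pics/scene0.png

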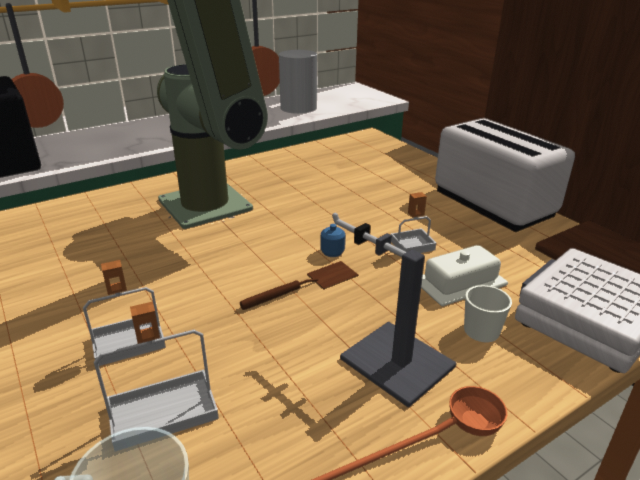

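View pics/top0.png

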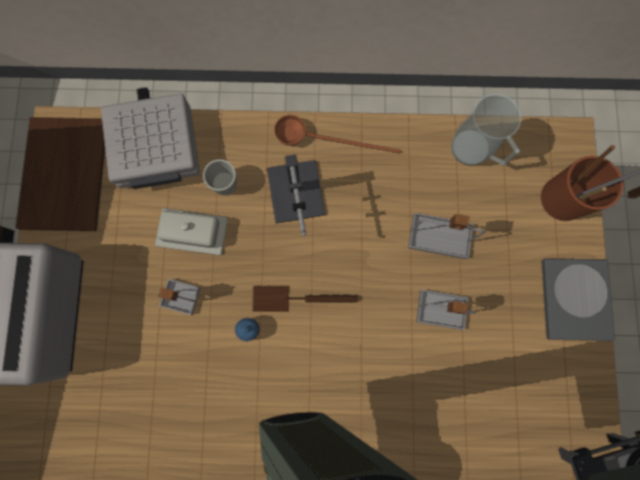

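The scene view shows the hook with its tip near (338,218) and its base near (398,360). The large, medium and small blocks are near (145,322), (113,277) and (417,204). In the top view the trays are near (442,237), (444,309) and (180,297), and the hook tip is near (304,232). Next I'll make enlarged crops with the masks drawn on.

```bash
cat > h.py <<'E'
import cv2,numpy as np
from station import arm
class Cam:
    def __init__(s,n):
        c=arm.read_camera(n); s.im=c["frame"]; s.T=np.array(c["cam_to_world"]); s.c=np.array([c["cx"],c["cy"]]); s.f=s.im.shape[0]/2/np.tan(np.radians(c["vfov"])/2)
    def ray(s,p):
        d=s.T[:3,:3]@np.r_[(np.array(p)-s.c)/s.f,1]; return s.T[:3,3],d/np.linalg.norm(d)
    def plane(s,p,z):
        o,d=s.ray(p); return o+d*(z-o[2])/d[2]
    def proj(s,P):
        q=s.T[:3,:3].T@(np.array(P)-s.T[:3,3]); return q[:2]/q[2]*s.f+s.c
def tri(a,pa,b,pb):
    o1,d1=a.ray(pa);o2,d2=b.ray(pb)
    t=np.linalg.lstsq(np.c_[d1,-d2],o2-o1,rcond=None)[0]
    A,B=o1+t[0]*d1,o2+t[1]*d2
    return (A+B)/2,np.linalg.norm(A-B)
E
python3 - <<'E'
from h import *
T=Cam("top");S=Cam("scene")
def blobs(m,n,off):
    cs,_=cv2.findContours(m,cv2.RETR_EXTERNAL,cv2.CHAIN_APPROX_NONE)
    return sorted(cs,key=cv2.contourArea)[::-1][:n]
tiles=[]
for nm,(x0,y0,x1,y1) in dict(L=(395,200,495,270),M=(395,275,495,345),s=(140,265,240,335)).items():
    c=T.im[y0:y1,x0:x1]; h=cv2.cvtColor(c,cv2.COLOR_BGR2HSV)
    g=((h[...,1]<70)&(h[...,2]>60)).astype(np.uint8)*255
    b=((h[...,0]<13)&(h[...,1]>130)&(h[...,2]>70)).astype(np.uint8)*255
    v=cv2.resize(c,None,fx=4,fy=4,interpolation=cv2.INTER_CUBIC)
    for m,col in((g,(255,0,0)),(b,(0,255,0))):
        for k in blobs(m,1,0):
            r=cv2.minAreaRect(k); cv2.drawContours(v,[np.intp((cv2.boxPoints(r)+.5)*4)],0,col,1)
            print(nm,col,np.round(np.array(r[0])+[x0,y0],1),np.round(r[1],1),round(r[2],1))
    tiles.append(v)
c=T.im[145:240,255:345]
tiles.append(cv2.resize(c,(400,280),interpolation=cv2.INTER_CUBIC)*0)
cv2.imwrite("pics/a.png",np.vstack([np.hstack(tiles[:2]),np.hstack(tiles[2:])]))
v1=cv2.resize(T.im[150:240,262:332],None,fx=6,fy=6,interpolation=cv2.INTER_CUBIC)
v2=cv2.resize(S.im[205:265,325:431][:, :63],None,fx=6,fy=6,interpolation=cv2.INTER_CUBIC)
v3=cv2.resize(S.im[205:275,325:430],(378,252-72),interpolation=cv2.INTER_CUBIC)
r=np.vstack([v2,v3]); cv2.imwrite("pics/b.png",np.hstack([v1,r[:540]]))
print(v1.shape,v2.shape)
E
```

```text
L (255, 0, 0) [446.  236.5] [73.  36.3] 10.9
L (0, 255, 0) [452. 223.] [1.4 4.2] 45.0
M (255, 0, 0) [445.6 309.8] [56.7 33.7] 9.2
M (0, 255, 0) [450.5 307. ] [4. 3.] 90.0
s (255, 0, 0) [179.4 296.2] [34.9 29.9] 15.9
s (0, 255, 0) [165.5 290. ] [1. 0.] 180.0
(540, 420, 3) (360, 378, 3)
```

View pics/a.png

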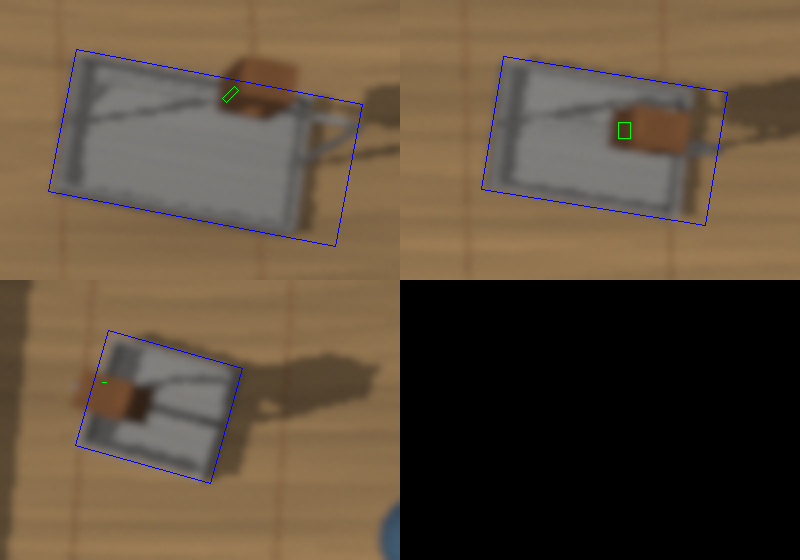

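View pics/b.png

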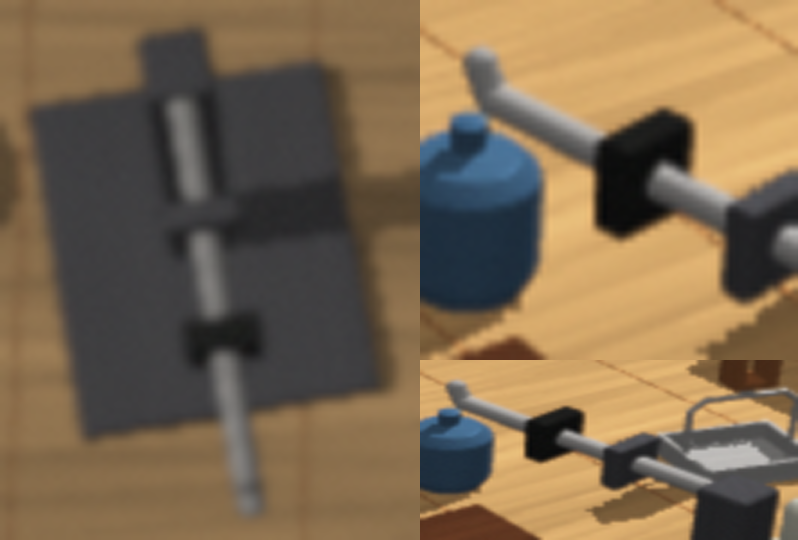

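The crops show the block bounding boxes, the base plate corners and the tip clearly. I'll triangulate from these, using masks for the blocks in the scene view.

Run:
```python
from h import *
T=Cam("top");S=Cam("scene")
top=lambda x,y,ox,oy,s:np.array([ox+x/s-.5,oy+y/s-.5])
h=cv2.cvtColor(S.im,cv2.COLOR_BGR2HSV)
m=((S.im[...,2].astype(int)-S.im[...,0]>45)&(S.im[...,2]<175)&(h[...,0]<12)).astype(np.uint8)*255
B=dict(L=((258.5,87,395,200,4),(130,300,162,346),176,[(49,190),(295,231),395,200]),M=((251,129,395,275,4),(98,258,128,296),141,[(82,189),(270,216),395,275]),s=((112.5,119,140,265,4),(405,190,430,219),106,[(76,165),(211,203),140,265]))
for k,(t,(x0,y0,x1,y1),z,e) in B.items():
    c=max(cv2.findContours(m[y0:y1,x0:x1],cv2.RETR_EXTERNAL,cv2.CHAIN_APPROX_NONE)[0],key=cv2.contourArea)
    x,y,w,hh=cv2.boundingRect(c); ps=np.array([x0+x+(w-1)/2,y0+y+(hh-1)/2])
    p,g=tri(T,top(*t),S,ps)
    a,b=[T.plane(top(*q,e[2],e[3],4),5) for q in e[:2]]; d=a-b
    print(k,(x,y,w,hh),"tri",p.round(1),"gap",round(g,1),"top@z",T.plane(top(*t),z).round(1),"scene@z",S.plane(ps,z).round(1),"yaw",round(np.arctan2(-d[0],d[1]),3))
p,g=tri(T,top(250,501,262,150,6),S,(334.8,214.5));print("tip",p.round(1),round(g,1),T.plane(top(250,501,262,150,6),224).round(1),S.plane((334.8,214.5),224).round(1))
P=[T.plane(top(*q,262,150,6),12)[:2] for q in((32,105),(322,62),(380,390),(88,438))]
bl,br,fr,fl=P;c=np.mean(P,0);u=(bl+br-fl-fr)/2;print("plate c",c.round(1),"len",np.linalg.norm(u).round(1),np.linalg.norm(bl-br).round(1),"yaw x",np.arctan2(u[1],u[0]).round(4),"yaw y",[np.arctan2(-d[0],d[1]).round(3) for d in(bl-br,fl-fr)])
y=np.arctan2(u[1],u[0]);e=np.array([np.cos(y),np.sin(y)]);print("origin",(c-55*e).round(1),"tip from plate",(c-156*e).round(1))
# rod: bright pixel columns per row, top view
g=T.im[...,1].astype(float)
pts=[]
for r in list(range(212,230)):
    if 1:
        w=T.im[r,290:312].astype(float); sat=w.max(1)-w.min(1); a=np.clip(40-sat,0,None)*(w.mean(1)>85); 
        if a.sum()>20: pts.append((290+(a*np.arange(22)).sum()/a.sum(),r))
W=np.array([T.plane(q,215)[:2] for q in pts]);k=np.polyfit(W[:,0],W[:,1],1);print("rod pts",len(pts),np.round(pts[::4],1).tolist(),"yaw",np.arctan(k[0]).round(3),"y at tip x",np.polyval(k,p[0]).round(1),"resid",np.std(W[:,1]-np.polyval(k,W[:,0])).round(2))
```

```text
L (14, 37, 3, 2) tri [ 617.7 -331.2  156.8] gap 2.9 top@z [ 613.  -326.9  176. ] scene@z [ 641.8 -334.1  176. ] yaw -0.148
M (13, 34, 2, 1) tri [ 428.5 -333.3  116.8] gap 1.0 top@z [ 427.2 -326.8  141. ] scene@z [ 464.5 -337.6  141. ] yaw -0.123
s (5, 21, 4, 3) tri [442.3 323.8  86.9] gap 13.0 top@z [445.  323.8 106. ] scene@z [467.3 291.  106. ] yaw -0.251
tip [570.5  15.9 226.2] 1.2 [570.6  15.4 224. ] [567.3  18.8 224. ]
plate c [721.3  42.8] len 148.6 126.8 yaw x 0.1916 yaw y [np.float64(0.175), np.float64(0.187)]
origin [667.3  32.3] tip from plate [568.1  13.1]
rod pts 18 [[299.0, 212.0], [300.0, 216.0], [300.7, 220.0], [301.6, 224.0], [302.2, 228.0]] yaw 0.23 y at tip x 14.6 resid 0.33
```

```bash
cat >> h.py <<'E'
from scipy.spatial.transform import Rotation as R
HY=0.19; HX=np.array([np.cos(HY),np.sin(HY),0]); HYV=np.array([-np.sin(HY),np.cos(HY),0])
def rot(yaw): return (R.from_euler('z',yaw)*R.from_euler('x',np.pi)).as_rotvec()
def obs():
    o=arm.get_obs(); return np.array(o["tool_pos"]),np.array(o["contact_force"]),o
def line(p,yaw=None,feed=150): arm.movel(list(map(float,p)),None if yaw is None else rot(yaw).tolist(),feed=feed)
def say(t,p=None):
    q,f,o=obs(); print(t,"clk %.2f"%o["clock"],"tcp",q.round(1),"" if p is None else ("err",(q-p).round(2)),"F",f.round(1),"gap",round(float(o["finger_gap"]),1),flush=True)
E
python3 - <<'E'
from h import *
Y=-.15
for p,y in(((613,-327,166),Y),((427,-327,131),-.14),((445,324,96),-.26),((540,8,220),HY),((667-23,30,205),HY)):
    q=arm.solve_ik(list(p),rot(y).tolist()); print(p,None if q is None else np.round(q,2))
line((200,-500,290),None,300)
arm.move_to([613,-327,290],rot(Y).tolist()); say("above",np.array([613,-327,290]))
line((613,-327,166),None,150); say("down",np.array([613,-327,166]))
for n in("scene","top"): cv2.imwrite(f"pics/g1{n}.png",Cam(n).im)
a=cv2.imread("pics/g1scene.png")[180:420,60:300];b=cv2.imread("pics/g1top.png")[170:290,380:500]
cv2.imwrite("pics/g1.png",np.hstack([cv2.resize(a,(400,400)),cv2.resize(b,(400,400))]))
E
```

```text
(613, -327, 166) [-0.61  0.46  1.22  0.    1.46  1.11]
(427, -327, 131) [-0.81  0.17  1.68 -0.    1.3   0.9 ]
(445, 324, 96) [ 0.47  0.23  1.68 -0.    1.23  2.3 ]
(540, 8, 220) [-0.15  0.1   1.57 -0.    1.48  1.24]
(644, 30, 205) [-0.09  0.33  1.32 -0.    1.49  1.29]
above clk 2.54 tcp [ 612.1 -328.1  289.4] ('err', array([-0.88, -1.06, -0.55])) F [-0.1 -0.3 -0.1] gap 93.6
down clk 3.52 tcp [ 613.7 -327.7  167.5] ('err', array([ 0.73, -0.68,  1.54])) F [-0.1  0.6  0.1] gap 94.3
```

View pics/g1.png

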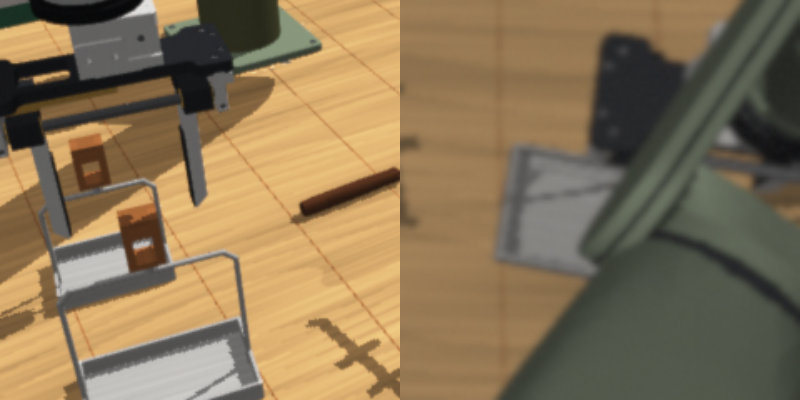

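The fingers are in front of the large block (its eye is at crop pixel (142,247), the fingertips' midpoint at (128,220)), so the large estimate was off in x. I'll recheck it against the trays and the eyes.

Run:
```python
from h import *
T=Cam("top");S=Cam("scene")
q,_,o=obs()
print("tcp proj scene",S.proj(q).round(1),"fingertips seen ~",(60+128/1.667,180+220/1.667))
for k,e,z,c,og in(("L",(145.2,328.2),170,[(77,50),(295,231)],(395,200)),("M",(115.2,280.8),135,[(103,56),(270,216)],(395,275)),("s",(417.5,206),100,[(108,50),(211,203)],(140,265))):
    c=np.mean(c,0)/4+np.array(og)-.5
    print(k,"eye scene",S.plane(e,z).round(1),"tray top-view @0,@10",T.plane(c,0).round(1),T.plane(c,10).round(1))
    P=T.plane(c,8);P[2]=z;print("  tray->eye reproj scene",S.proj(P).round(1),"top",T.proj(P+[0,0,6]).round(1))
m=S.im[175:235,385:445];n=S.im[240:350,80:170]
cv2.imwrite("pics/c.png",np.hstack([cv2.resize(m,(360,360),interpolation=2),cv2.resize(n,(360,440),interpolation=2)[:360]]))
```

```text
tcp proj scene [144.4 328.9] fingertips seen ~ (136.78464307138572, 311.9736052789442)
L eye scene [ 616.  -326.7  170. ] tray top-view @0,@10 [ 616.  -331.6    0. ] [ 614.1 -329.    10. ]
  tray->eye reproj scene [142.8 328.3] top [460.3 220.6]
M eye scene [ 427.5 -323.1  135. ] tray top-view @0,@10 [ 428.4 -327.     0. ] [ 428.  -324.5   10. ]
  tray->eye reproj scene [114.1 281.3] top [456.4 306.3]
s eye scene [444.6 329.3 100. ] tray top-view @0,@10 [447.1 325.8   0. ] [446.5 323.   10. ]
  tray->eye reproj scene [416.2 207. ] top [167.8 293.5]
```

View pics/c.png

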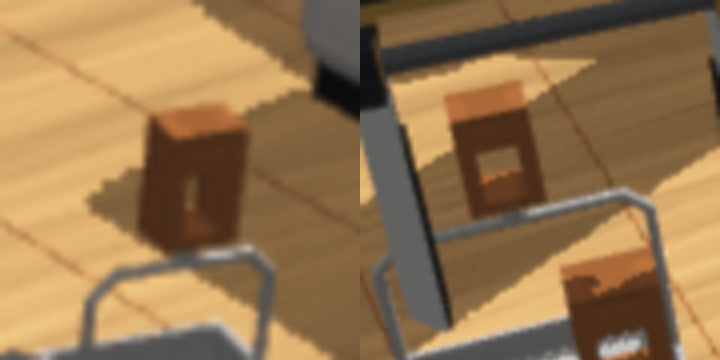

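Run:
```python
from h import *
S=Cam("scene");q,_,o=obs();Rm=R.from_rotvec(o["ee_rot"]).as_matrix()
print(q.round(1),Rm.round(3).tolist(),o["joint_pos"].round(3))
x0,y0,s=70,180,4.5
v=cv2.resize(S.im[y0:y0+175,x0:x0+175],None,fx=s,fy=s,interpolation=2)[:, :780]
def dot(P,c):
    u=(S.proj(P)-[x0,y0]+.5)*s; cv2.circle(v,tuple(int(t) for t in u),4,c,-1)
for sy in(-47,0,47): dot(q+Rm[:,1]*sy,(0,0,255))
for sy in(-59.5,59.5): dot(q+Rm[:,1]*sy,(0,255,255))
for dz in(-50,): 
  for sy in(-47,47): dot(q+Rm[:,1]*sy+Rm[:,2]*dz,(255,0,255))
cv2.imwrite("pics/d.png",v[:590])
```

```text
[ 613.6 -327.4  167.3] [[0.989, -0.149, 0.002], [-0.149, -0.989, -0.001], [0.002, 0.001, -1.0]] [-0.614  0.463  1.218 -0.     1.459  1.106]
```

View pics/d.png

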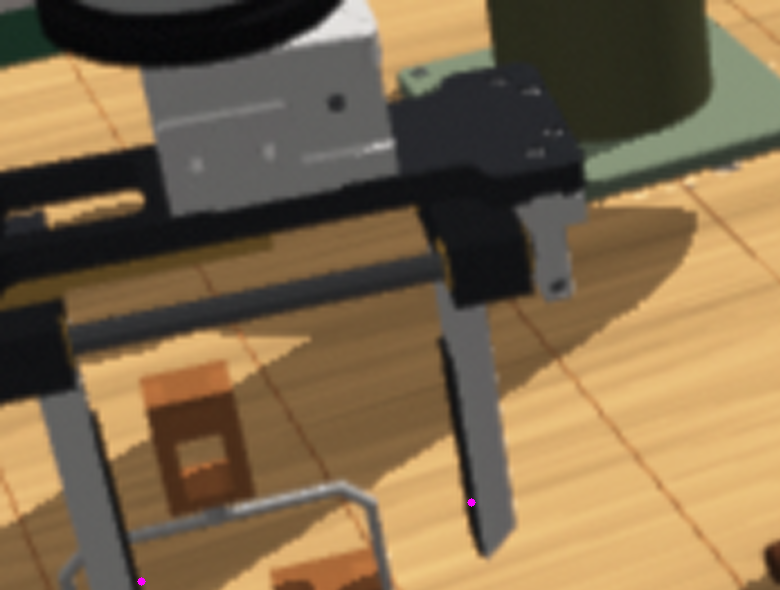

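Run:
```python
from h import *
T=Cam("top");S=Cam("scene");q,_,o=obs();Rm=R.from_rotvec(o["ee_rot"]).as_matrix()
for z in(97,130):
  for sx in(37.5,-37.5): print("z",z,"sx",sx,"top",T.proj(q+Rm@[sx,-88.5,-z]).round(1),"scene",S.proj(q+Rm@[sx,-88.5,-z]).round(1))
print("seen top corners (441.5,180.5),(437,213.5)")
# mask-measured fingertip: right finger tip in scene and candidate explanations
tip=np.array([70+487/4.5-.5,180+555/4.5-.5])
e=q+Rm@[0,-53,0]; print("tip seen",tip,"expected",S.proj(e).round(1))
for d in(15,20,25,30): print("z+",d,S.proj(e+[0,0,d]).round(1))
for d in(20,30,40,50): print("x-",d,S.proj(e-[d,0,0]).round(1))
```

```text
z 97 sx 37.5 top [430.9 187.4] scene [208.  269.7]
z 97 sx -37.5 top [426.2 222.7] scene [194.4 242. ]
z 130 sx 37.5 top [434.8 182.7] scene [205.4 247.8]
z 130 sx -37.5 top [430.  219.2] scene [191.7 221.3]
seen top corners (441.5,180.5),(437,213.5)
tip seen [177.72222222 302.83333333] expected [183.3 319. ]
z+ 15 [182.  310.6]
z+ 20 [181.5 307.7]
z+ 25 [181.1 304.9]
z+ 30 [180.6 302. ]
x- 20 [178.3 311.5]
x- 30 [175.8 307.8]
x- 40 [173.4 304.2]
x- 50 [171.  300.7]
```

The cameras agree with each other and with the known heights. The visible fingertips are about 25 mm above where tool_pos puts them. Lifts relative to the slab cancel this offset, so I'll lower another 25 mm with a force guard and grip.

Run:
```python
from h import *
q,f0,_=obs(); p=np.array([613,-327,166.])
for i in range(6):
    p=p-[0,0,4]; line(p,None,40); q,f,_=obs()
    print(p[2],q.round(1),(f-f0).round(1))
    if abs(f-f0).max()>4: print("contact"); break
S=Cam("scene"); cv2.imwrite("pics/e.png",cv2.resize(S.im[250:370,80:240],(800,600),interpolation=2))
say("x")
```

```text
162.0 [ 612.6 -326.7  161.3] [-0.7  0.1  0.2]
158.0 [ 612.7 -326.8  157.3] [-0.4  0.   0.7]
154.0 [ 612.7 -326.8  153.5] [-1.  -0.2  0.3]
150.0 [ 612.8 -326.8  149.5] [-1.5  0.3  0.5]
146.0 [ 612.7 -326.8  145.5] [-1.4  0.8  1.1]
142.0 [ 612.7 -326.8  141.5] [-0.9  0.7  0.2]
x clk 5.42 tcp [ 612.9 -326.9  141.7]  F [ 0.8 -0.6 -0.6] gap 94.0
```

View pics/e.png

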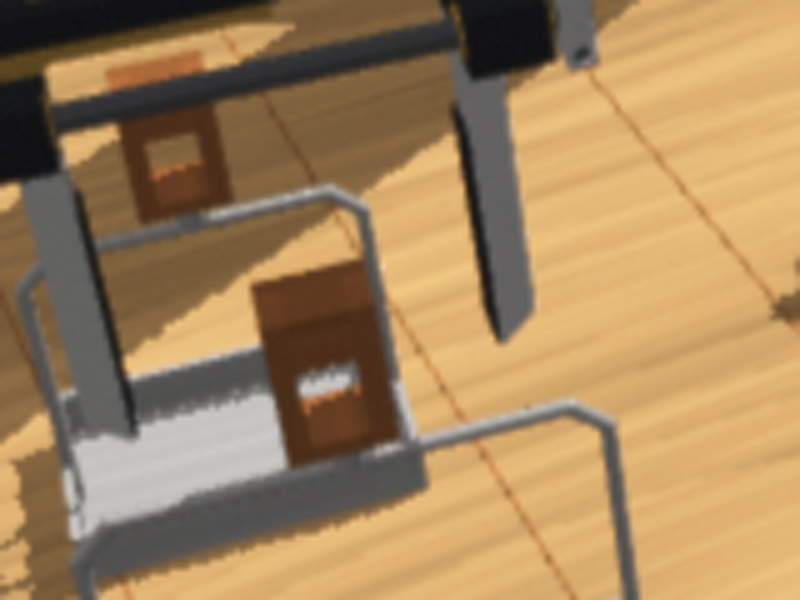

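The fingertips at crop (130,437) and (503,342) now straddle the block at eye level, without contact. I'll grip, lift, carry to the front of the hook, and look.

Run:
```python
from h import *
say("pre"); arm.close_gripper(40); say("grip")
q,_,_=obs(); np.save("gL.npy",q)
p=q+[0,0,3]; line(p,None,30); say("lift3",p)
line(q+[0,0,95],None,200)
line((480,-150,q[2]+95),0.0,250)
tip=np.array([569.5,15,0]); pre=tip-45*HX; pre[2]=q[2]+(219.5-170)
line((pre[0]-20,pre[1],q[2]+80),HY,200)
line(pre,HY,150); arm.sleep(.2); say("pre",pre)
S=Cam("scene");T=Cam("top")
cv2.imwrite("pics/sf.png",S.im);cv2.imwrite("pics/tf.png",T.im)
a=cv2.resize(S.im[180:280,270:370],(400,400),interpolation=2);b=cv2.resize(T.im[170:290,240:360],(400,400),interpolation=2)
cv2.imwrite("pics/f.png",np.hstack([a,b]))
```

```text
pre clk 5.42 tcp [ 612.9 -326.9  141.7]  F [ 0.8 -0.6 -0.6] gap 94.0
grip clk 6.42 tcp [ 613.  -326.6  141.9]  F [0.5 1.7 0. ] gap 30.2
lift3 clk 6.67 tcp [ 612.7 -326.7  144.5] ('err', array([-0.31, -0.08, -0.46])) F [-0.   0.1 -2.2] gap 29.5
pre clk 9.85 tcp [525.7   6.2 192.5] ('err', array([ 0.39, -0.32,  1.11])) F [-0.2  0.  -1.7] gap 29.6
```

View pics/f.png

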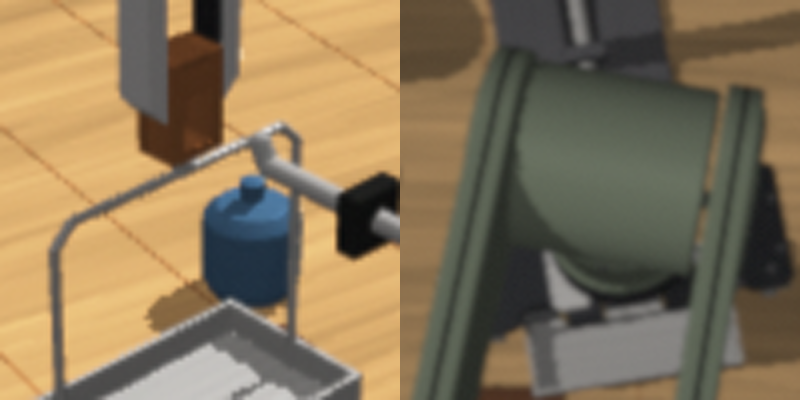

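Run:
```python
from h import *
S=Cam("scene");T=Cam("top");q,_,o=obs();print(R.from_rotvec(o["ee_rot"]).as_matrix().round(3).tolist())
E=q.copy();E[2]=q[2]+170-141.9
for nm,a,b,c,px in(("near bot",11,-15,-18,(180,166)),("right bot",11,15,-18,(222,141)),("left bot",-11,-15,-18,(138,153)),("right top",11,15,30,(223,45)),("far top",-11,15,30,(188,32)),):
    P=E+a*HX+b*HYV+[0,0,c]; s=np.array([270+px[0]/4-.5,180+px[1]/4-.5]); w=S.plane(s,P[2])-P
    print(nm,"pred",S.proj(P).round(1),"seen",s,"if z right, off hookframe",(w@HX).round(1),(w@HYV).round(1))
# tray from top view: visible left & right bottom corners of the tray (crop 3.33, origin 240,170)
for nm,a,b,px in(("tray near-left",-45,75,(535,393)),("tray near-right",-45,-75,(743,360))):
    P=E+a*HX+b*HYV-[0,0,170]; s=np.array([240+(px[0]-400)/3.333-.5,170+px[1]/3.333-.5]); 
    for dz in(0,20):
        w=T.plane(s,P[2]+dz)-P; print(nm,dz,"pred",T.proj(P).round(1),s.round(1),(w@HX).round(1),(w@HYV).round(1))
```

```text
[[0.982, 0.189, 0.001], [0.189, -0.982, -0.0], [0.001, 0.0, -1.0]]
near bot pred [313.2 222.8] seen [314.5 221. ] if z right, off hookframe -3.2 6.1
right bot pred [325.7 217.1] seen [325.   214.75] if z right, off hookframe -7.0 5.2
left bot pred [304.5 218.4] seen [304.   217.75] if z right, off hookframe -2.3 0.8
right top pred [326.  192.3] seen [325.25 190.75] if z right, off hookframe -5.3 3.4
far top pred [317.1 188.3] seen [316.5 187.5] if z right, off hookframe -2.9 1.4
tray near-left 0 pred [280.3 288.4] [280.  287.4] 2.5 0.4
tray near-left 20 pred [280.3 288.4] [280.  287.4] 0.8 -0.7
tray near-right 0 pred [341.8 277.8] [342.4 277.5] 0.4 -1.7
tray near-right 20 pred [341.8 277.8] [342.4 277.5] -1.3 -0.2
```

Relative to the top camera the basket sits within 1 mm of prediction, and the scene camera shows the same ~2 mm height bias on both tip and block. So I'll insert with a force guard.

```bash
cat >> h.py <<'E'
TIP=np.array([570,15.2,0.]); ROOT=TIP+101*HX; ROOT[2]=215
# eye position in hook frame -> tcp command; off = tcp minus eye (z), cor = servo error correction
def tcp(s,zl,off,lat=0,cor=0): 
    p=ROOT+s*HX+lat*HYV; p[2]=215+zl+off; return p-cor
def hf(q,off): 
    d=q-[0,0,off]-ROOT; return np.array([d@HX,d@HYV,d[2]])
def insert(off,s_end,lat=0,f0=None):
    line(tcp(-121,4.5,off,lat),HY,80); arm.sleep(.2)
    q,f0,_=obs(); cor=q-tcp(-121,4.5,off,lat); say("start"); 
    for s in np.arange(-118,s_end+.1,3):
        line(tcp(s,4.5,off,lat,cor),None,25); q,f,_=obs(); d=f-f0
        if np.linalg.norm(d)>3.5: print("guard",s,hf(q,off).round(2),(d@HX).round(1),(d@HYV).round(1),d[2].round(1)); return None
    arm.sleep(.1); q,f,_=obs(); print("in",hf(q,off).round(2),(f-f0).round(1)); return cor
def lower(off,s,cor,lat=0,dF=1.3):
    _,f0,_=obs(); z=4.5
    while z>-10:
        z-=1.5 if z>-4.5 else .4
        line(tcp(s,z,off,lat,cor),None,20); q,f,_=obs()
        if f[2]-f0[2]>dF: break
    print("lowered z",round(z,2),hf(q,off).round(2),"dF",(f-f0).round(1)); return z
E
python3 - <<'E'
from h import *
off=141.9-170; c=insert(off,-79)
if c is not None: lower(off,-79,c); np.save("c.npy",c)
say("end")
E
```

```text
start clk 10.72 tcp [549.9  11.4 191.3]  F [-0.4 -0.  -3.4] gap 29.9
in [-7.862e+01 -3.000e-02  4.550e+00] [-0.4  0.6  0.7]
lowered z -8.9 [-7.848e+01 -7.000e-02 -8.210e+00] dF [-0.5 -0.5  4.7]
end clk 18.82 tcp [592.1  19.4 178.7]  F [-1.3  0.   2. ] gap 29.7
```

```bash
cat >> h.py <<'E'
def push(off,s0,s1,z,cor,lat=0,target=10,step=.7,feed=6,fast=25,smax=6):
    line(tcp(s0,z,off,lat,cor),None,10); _,f0,_=obs()
    line(tcp(s1,z,off,lat,cor),None,fast); s=s1; log=[]
    while s<s1+14:
        q,f,_=obs(); F=-(f-f0)@HX; log.append((round(hf(q,off)[0],1),round(F,1)))
        if F>target-1: break
        st=step if F<5.5 else .35
        s+=st; line(tcp(s,z,off,lat,cor),None,feed)
    arm.sleep(.35); q,f,_=obs(); print(log[-12:],"hold F",(-(f-f0)@HX).round(1),(f-f0)[2].round(1),"hf",hf(q,off).round(2)); return s
def release(off,s,z,cor,lat=0,back=.0):
    if back: line(tcp(s-back,z,off,lat,cor),None,6)
    arm.gripper_open(); q,_,_=obs(); 
    line(q+[0,0,65],None,200); say("released")
E
python3 - <<'E'
from h import *
off=141.9-170; c=np.load("c.npy")
s=push(off,-79,-31,-8.3,c,target=10); say("pushed"); np.save("s.npy",s)
S=Cam("scene");cv2.imwrite("pics/g.png",cv2.resize(S.im[170:320,290:490],(800,600),interpolation=2))
E
```

```text
[(np.float64(-24.2), np.float64(6.2)), (np.float64(-23.9), np.float64(7.4)), (np.float64(-23.5), np.float64(7.1)), (np.float64(-23.2), np.float64(6.9)), (np.float64(-22.8), np.float64(7.0)), (np.float64(-22.5), np.float64(6.3)), (np.float64(-22.1), np.float64(6.7)), (np.float64(-21.8), np.float64(6.9)), (np.float64(-21.6), np.float64(6.6)), (np.float64(-21.6), np.float64(8.3)), (np.float64(-21.6), np.float64(8.5)), (np.float64(-21.6), np.float64(10.6))] hold F 9.4 4.7 hf [-2.164e+01 -1.000e-02 -8.190e+00]
pushed clk 29.73 tcp [647.9  30.2 178.7]  F [-9.6 -1.   5.7] gap 29.8
```

View pics/g.png

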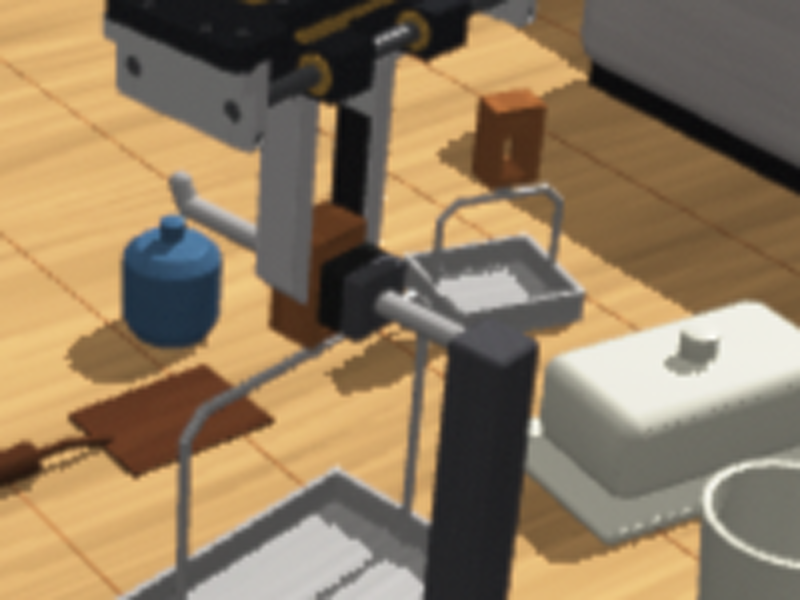

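The large basket is home: the stop is tight on the shoulder and the basket stalled at s=-21.6 while the force rose. The clock needs care, so I'll release and fetch the medium quickly.

```bash
cat >> h.py <<'E'
def fetch(x,y,yaw,eye):
    zo=eye-28.1
    arm.move_to([x,y,zo+60],rot(yaw).tolist()); line((x,y,zo),None,120); q,f,_=obs(); 
    p=np.array([x,y,zo])-(q-[x,y,zo]); line(p,None,40); say("down",np.array([x,y,zo]))
    arm.close_gripper(40); q,_,_=obs(); say("grip"); off=q[2]-eye
    line(q+[0,0,219.5-eye+25],None,250); 
    line(tcp(-150,29.5,off),HY,300); line(tcp(-121,4.5,off),None,150); arm.sleep(.1); say("pre",tcp(-121,4.5,off)); return off
E
sed -i 's/np.arange(-118,s_end+.1,3)/np.linspace(-112,s_end,6)/; s/,None,25); q,f,_=obs(); d=f-f0/,None,35); q,f,_=obs(); d=f-f0/; s/z-=1.5 if z>-4.5 else .4/z-=4.75 if z>-4.5 else .6/; s/line(tcp(-121,4.5,off,lat),HY,80); arm.sleep(.2)/pass/' h.py
python3 - <<'E'
from h import *
off=141.9-170
arm.gripper_open(); say("open"); q,_,_=obs(); line(q+[0,0,60],None,250); say("up")
off=fetch(427.7,-325,-.14,135); np.save("off.npy",off); print(off)
E
```

```text
open clk 30.87 tcp [650.5  30.7 178.7]  F [-0.5 -0.2  0.3] gap 94.3
up clk 31.26 tcp [651.6  30.6 240.7]  F [-0.7 -0.2 -0.6] gap 94.2
down clk 33.73 tcp [ 427.7 -325.5  107.5] ('err', array([-0.03, -0.46,  0.59])) F [-0.1  1.   0.1] gap 94.1
grip clk 34.73 tcp [ 427.1 -324.6  106.4]  F [-0.8  0.8  0.5] gap 29.7
pre clk 37.12 tcp [550.1  10.7 191.4] ('err', array([-0.25, -0.68,  0.52])) F [-0.4  0.3 -2.1] gap 29.9
-28.64168513362685
```

Run:
```python
from h import *
off=float(np.load("off.npy")); c=insert(off,-79)
if c is not None:
    say("ins"); z=lower(off,-79,c); say("low"); 
    if z>-10: s=push(off,-79,-48.5,z+.3,c,target=10); say("pushed")
S=Cam("scene");cv2.imwrite("pics/m.png",cv2.resize(S.im[170:320,290:490],(800,600),interpolation=2))
```

```text
start clk 37.12 tcp [550.1  10.7 191.4]  F [-0.4  0.3 -2.1] gap 29.9
in [-78.67   0.64   3.91] [ 0.3 -0.7 -0.6]
ins clk 39.34 tcp [591.8  20.  190.3]  F [-0.1 -0.4 -2.7] gap 29.6
lowered z -8.0 [-78.47   0.56  -7.92] dF [-1.5 -0.2  4.3]
low clk 41.37 tcp [592.   20.  178.4]  F [-1.6 -0.6  1.5] gap 29.6
[(np.float64(-48.0), np.float64(3.9)), (np.float64(-47.3), np.float64(4.2)), (np.float64(-46.6), np.float64(5.7)), (np.float64(-46.4), np.float64(4.4)), (np.float64(-45.6), np.float64(3.8)), (np.float64(-44.9), np.float64(3.8)), (np.float64(-44.2), np.float64(4.0)), (np.float64(-43.7), np.float64(4.4)), (np.float64(-43.8), np.float64(6.7)), (np.float64(-43.8), np.float64(7.4)), (np.float64(-43.8), np.float64(8.4)), (np.float64(-43.8), np.float64(10.9))] hold F 9.8 7.1 hf [-43.84   0.51  -7.98]
pushed clk 46.20 tcp [626.   26.5 178.4]  F [-10.5  -1.9   7.8] gap 29.9
```

View pics/m.png

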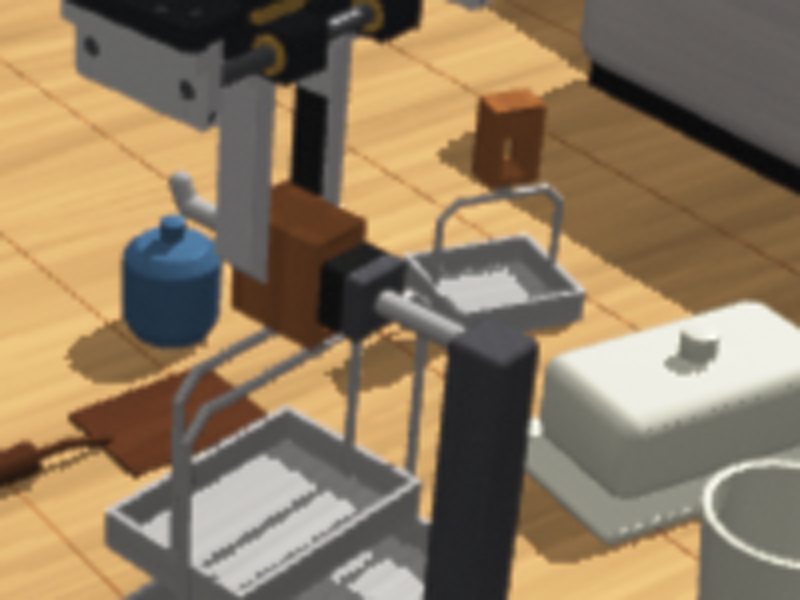

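Medium is seated against the large (s=-43.8), but rod friction takes about 4 N of the reading. I'll push to about 15 N measured, so the block contact is about 10 N, then hold and go on to the small one.

```bash
cat >> h.py <<'E'
def firm(target,n=10):
    # squeeze on along HX in small steps of the command until the reading reaches target
    q,f,o=obs(); 
    for i in range(n):
        q,f,_=obs(); F=-f@HX
        if F>target-.7: break
        firm.s+=.35; line(tcp(firm.s,firm.z,firm.off,0,firm.c),None,8)
    arm.sleep(.4); q,f,_=obs(); print("firm F",(-f@HX).round(1),f[2].round(1),"hf",hf(q,firm.off).round(2),"n",i)
E
python3 - <<'E'
from h import *
off=float(np.load("off.npy"))
firm.off=off; firm.z=-7.7; firm.c=np.array([-.25,-.68,.52])
# commanded s at the end of push: log grew from -48.5; stalled at -43.84 with ~4 N over friction
q,f,_=obs()
firm.s=-48.5+.7*2+.35+.7*4+.35*0+.7*0  # rough, corrected below by force
import sys
firm.s=hf(q,off)[0]+1.2
line(tcp(firm.s,firm.z,off,0,firm.c),None,8); print("F0",(-obs()[1]@HX).round(1))
firm(15.5); say("firm")
E
```

```text
F0 8.9
firm F 15.3 11.6 hf [-44.01   0.51  -7.93] n 7
firm clk 48.65 tcp [625.9  26.5 178.4]  F [-14.9  -3.1  11.6] gap 29.7
```

Run:
```python
from h import *
arm.gripper_open(); q,_,_=obs(); line(q+[0,0,60],None,300); say("up")
x,y,yaw,eye=445.5,325.5,-.26,100; zo=eye-28.3
arm.move_to([x,y,zo+45],rot(yaw).tolist()); line((x,y,zo),None,120); say("down",np.array([x,y,zo]))
arm.close_gripper(40); q,_,_=obs(); say("grip"); off=q[2]-eye-.2
line(q+[0,0,219.5-eye+15],None,350)
line(tcp(-145,14.5,off),HY,350); line(tcp(-121,4.5,off),None,120); say("pre",tcp(-121,4.5,off)); np.save("off.npy",off)
```

```text
up clk 50.08 tcp [631.7  27.2 241.1]  F [-0.3 -0.2 -0.6] gap 94.3
down clk 51.99 tcp [446.  325.2  71.8] ('err', array([ 0.5 , -0.31,  0.08])) F [ 0.2 -0.2  0.1] gap 94.1
grip clk 52.99 tcp [445.4 325.4  71.6]  F [ 0.3 -0.6 -0.8] gap 29.5
pre clk 54.98 tcp [549.7  12.7 190.3] ('err', array([-0.7 ,  1.28, -0.58])) F [ 0.1 -0.6 -1.5] gap 29.3
```

```bash
sed -i 's/np.linspace(-112,s_end,6)/np.linspace(-108,s_end,4)/' h.py
python3 - <<'E'
from h import *
off=float(np.load("off.npy")); arm.sleep(.1); c=insert(off,-78)
if c is not None:
    z=lower(off,-78,c); say("low"); np.save("c.npy",np.r_[c,z])
E
```

```text
start clk 55.08 tcp [549.8  12.1 190.9]  F [-0.1  0.  -2.1] gap 29.9
in [-77.62  -0.78   4.42] [ 0.7 -0.1  0.4]
lowered z -8.0 [-77.49  -0.84  -7.5 ] dF [-1.1 -0.6  3.4]
low clk 59.04 tcp [593.2  18.8 178.9]  F [-0.6 -0.7  1.6] gap 30.2
```

Run:
```python
from h import *
off=float(np.load("off.npy")); *c,z=np.load("c.npy"); c=np.array(c); z+=.3
s=-69.; line(tcp(s,z,off,0,c),None,15); log=[]
for i in range(22):
    q,f,o=obs(); F=-f@HX; log.append((float(hf(q,off)[0].round(1)),float(F.round(1))))
    if F>13.5 or o["clock"]>67: break
    s+=.8 if F<6 else .5
    line(tcp(s,z,off,0,c),None,9)
arm.sleep(.3); say("held"); print(log,hf(obs()[0],off).round(2))
```

```text
held clk 62.09 tcp [602.5  20.5 178.9]  F [-15.   -1.8  11.5] gap 29.8
[(-68.4, 3.9), (-67.9, 4.9), (-67.8, 5.9), (-67.8, 8.3), (-67.9, 9.0), (-67.9, 10.7), (-68.0, 12.1), (-68.0, 13.1), (-68.1, 14.4)] [-68.03  -0.89  -7.52]
```

Run:
```python
from h import *
S=Cam("scene");cv2.imwrite("pics/n.png",cv2.resize(S.im[180:300,300:460],(800,600),interpolation=2))
```

```text
(no output)
```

View pics/n.png

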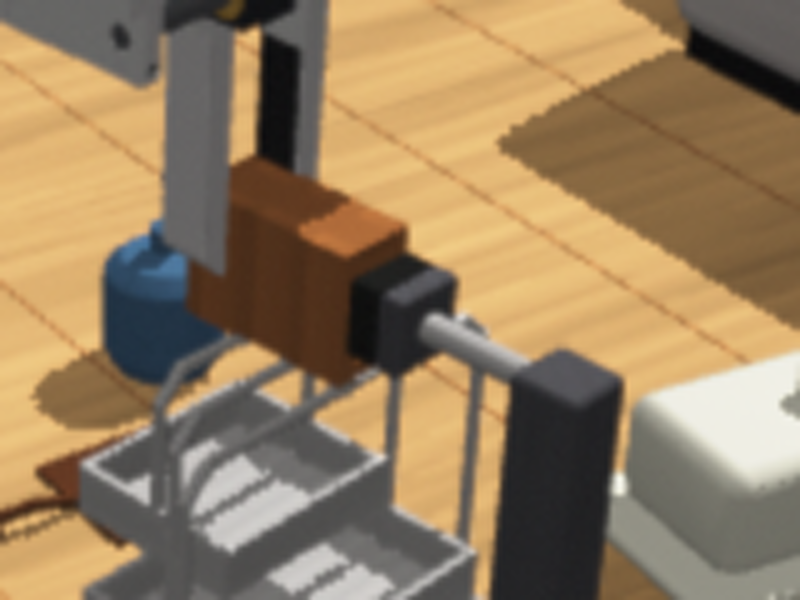

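All three blocks are flush against each other and against the stop and shoulder, and the trays nest straight. I'll release, retreat and hand in.

Run:
```python
from h import *
arm.gripper_open(); q,_,_=obs(); line(q+[0,0,75],None,200); arm.sleep(.6); say("clear")
a=Cam("scene").im; arm.sleep(.5); b=Cam("scene").im
r=np.s_[200:400,290:440]; print("pixels changed in 0.5 s:",int((cv2.absdiff(a[r],b[r]).max(2)>25).sum()))
cv2.imwrite("pics/final.png",b)
say("x"); arm.hand_in()
```

```text
clear clk 64.35 tcp [606.8  21.4 253.6]  F [-0.4 -0.4 -1. ] gap 94.0
pixels changed in 0.5 s: 0
x clk 64.95 tcp [606.8  21.4 253.7]  F [ 0.6  1.  -0.7] gap 93.7
the job is handed in; nothing more can be done
```

All three baskets hang on the hook in order (large, medium, small). I handed the job in at 65.0 s of the 72 s allowed; no verdict came back.

- **Large:** it pushed the stop back until it stalled against the shoulder, with the eye at x = -21.6 mm. I held it at about 9–10 N.
- **Medium:** it stalled at -43.8 mm against the large block. About 4 N of the first 10 N reading was rod friction, so I pressed on to about 15 N at the wrist, roughly 11 N between the blocks, and held it 0.4 s.
- **Small:** I pressed it the same way to about 15 N and held it 0.3 s.
- **Last checks:** the picture before release showed all blocks flush and the trays straight. After release, two pictures 0.5 s apart were identical, and the gripper was clear and open. I saved the final picture but did not view it, having used my 12.

Three things disagreed or went unchecked:
- **Fingertips:** in the images they sat about 25–28 mm above the reported tool position. I worked with heights relative to the slab, and the hook insertion confirmed this.
- **Small's position:** it stalled at a reported -68.0 mm instead of the expected -65.8 mm. I put this down to an off-centre grip, since the blocks looked flush.
- **Block contact forces:** these are estimates from the wrist reading minus friction, not direct measurements.

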